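# Seat the catch pan under the cheese grater and hold its press lid open

## Robot

A 6-joint arm with a two-finger parallel gripper is mounted at the origin on a cart in front of the work surface, level with it; the furniture and walls round the work are solid. World frame = base frame: x ahead of the robot, y to its left, z up, the work surface at z = 0. Lengths are in mm, angles in degrees, forces in N, time in s.
With the tool pointing down it reaches from about 300 to 850 mm from the base axis. Payload 4.2 kg.
Tool frame: the origin (TCP) lies midway between the tips of the shut fingers; the grasp point (between the pads) lies 19 mm behind it; z points along the fingers, y is the line along which they close (so a half turn about z gives the same grasp; the last joint's range is limited). The gripper opens to 91 mm and grips with 3 to 60 N. Pads are 32 mm wide; open, the fingers measure 118 mm over their backs; the gripper's body (76 mm by 178 mm) begins 60 mm behind the grasp point.
Start: joints at [66.177, 18.312, 89.639, -0, 72.044, -1.146], TCP at [221.693, 530.561, 213.976] pointing down, gripper open.
Joint ranges: [-177.97, 177.97], [-48.28, 115.42], [12.27, 149.76], [-77.06, 257.06], [2.81, 150.46], [-146.56, 146.56]. Speed limits (degrees/s): [147.25, 147.25, 180, 180, 180, 180].

## Interface

Orientations are given as [roll, pitch, yaw] about the fixed x, y, z axes, in that order (R = Rz(yaw) Ry(pitch) Rx(roll)).
In Python, from workcell import env, vision gives the robot as it stands (env), with the cameras (vision).
- The arm moves only by the shell command python3 drive.py [OPENING] [FORCE], which reads ROWS from standard input. ROWS is a JSON object whose key "motion" holds a list of rows, 1 to 8 of them, each of 6 numbers: dx, dy, dz in a scale on which 1.0 is 400 mm, then a rotation vector rx, ry, rz in normalised numbers (1 is 90 degrees); each row shifts and turns the commanded pose from where the row before left it, along the tool's axes as they then stand; what a row does not reach is not made up. A row lasts 1/10 s, in which the tool goes at most 50 mm and 8.59 degrees, less where a joint would pass 70% of its speed; a pose out of reach is approached as far as the arm can. OPENING is the finger opening in mm, set as the command begins (- or left out keeps the last). The fingers move at their own pace and stop on an object; FORCE is the grip in N (left out, the last holds). Time passes only in rows, so rows that do not move let the fingers close. It prints the time, the measured TCP pose, the force, the opening and the grip force at its end. Shift and turn numbers lie between -1 and 1, and a call with a number outside is refused. Input that does not fit is refused with a message, and nothing moves.
- env.state(): the state, without advancing time (a new reading comes with each control period).
- vision.grab_frame(name): name is "scene" or "top" or "wrist"; returns the picture (384x512x3 uint8, blue, green, red); there is no depth.
- vision.camera_model(name): a dict with "fx", "fy", "cx", "cy" (pixels), "T" (4x4, takes a point from camera to world coordinates). Camera axes: x right, y up, looking along -z (the intrinsics and any distortion apply to the point x, -y, -z); pixel columns grow to the right and rows downward; lengths in mm; the calibration is good to about 2 mm. A picture is of the moment at which its call begins: read the wrist's pose just before it. camera_model takes no time and is no camera call; for the wrist camera it gives the pose at the moment of the call.
- env.job_done(): hands the job in; it is judged then, once.
The state is a dict: "time_s": time; "qpos": joint angles; "qvel": joint speeds; "effort": joint torques, N m; "ee_pos": TCP position; "ee_rot": TCP orientation; "force": force on the tool from outside, world axes, zero at the start; "torque": the same for the moment, N m; "gripper_width": finger opening in mm; "gripper_force": force on a finger pad.
Only numpy, scipy, OpenCV 4.12 (cv2) and the standard library are available. Lean on these libraries where they do the work, as an engineer would, in place of code of your own. Each camera call takes 0.05 s, during which the arm holds its last target. There are 200 camera calls.

## Task

Get the cheese grater ready for a colleague who drops the cheese in: slide the steel catch pan along the table under the chute until it sits square and flush in the corner between the machine's front plate and its side guide, while the press lid stays shut. Then lift the press lid by its ball knob to 60 degrees from shut and finish holding it there, still gripping it and keeping it still, because it falls shut when let go; leave the pan in its corner and the olive jar, pepper mill and tomato that stand round the machine undisturbed.

Things in the scene. Friction and masses are not known exactly. Their poses are not given: they have to be found in the camera images.
- grater: Electric cheese grater of aluminium and steel, 130 mm wide, 210 mm deep, fixed. Origin on the table at the foot of the middle of its front plate, an upright sheet 70 mm high facing the robot, spanning y = -84 to +89 mm. Own +x runs back through the machine, +y towards the side guide, z up. Hopper rim on top at z = 176 mm.
- corner (a point): Foot of the inside corner where the front plate meets the side guide (x = 0, y = +85 mm in the grater's frame, table height). Its axes are the grater's.
- guide_end (a point): Top front end of the side guide's inner face: an upright sheet 70 mm high on the +y side of the pan's place, inner face at y = +85 mm in the grater's frame, running forward from the front plate to this point at x = -150 mm. Outside, its foot reaches y = +109 mm.
- chute (a point): Middle of the lower front edge of the outlet chute, 90 mm wide, which overhangs the pan's place from the front plate to this point, 66 mm in front of it (x = -66 mm); nothing of it is lower than 66 mm above the table.
- pan: Loose empty open steel pan, 130 mm (x) by 170 mm (y) by 55 mm high, 0.3 to 0.55 kg; its 7 mm rolled rim is its widest part. Origin at the centre of its underside, z up. Starts in front of the grater, up to 23 degrees askew. Seated, its back (+x) rim touches the front plate and its left (+y) rim the guide: origin at x = -65, y = 0 mm in the grater's frame. Slides when pushed with a few newtons.
- press_lid (a joint): Opening angle of the grater's press lid in rad: 0 shut (lever level), growing as the knob is lifted, stop at 1.45; 60 degrees is 1.047. It falls shut by its own weight from any angle; holding it takes about 1 to 3 N at the knob.
- knob (a point): Centre of the black ball knob, 36 mm in diameter, at the front end of the lid's level lever (12 mm steel rod running back from it), 150 mm from the hinge axis. Shut, it is 195 mm above the table and 35 mm in front of the front plate; the cover plate of the lid begins 32 mm behind it. It can turn between gripping fingers.
- hinge (a point): Middle of the lid's hinge axis, 195 mm above the table, 115 mm behind the front plate; the axis runs along the grater's y. Its axes are the grater's.
- olives: Bystander: glass olive jar with black cap, 64 mm wide, 94 mm high, origin at the centre of its underside. Leave alone.
- mill: Bystander: turned dark wooden pepper mill that stands nearest the grater, to its left, 58 mm wide, 170 mm high, origin at the centre of its underside. Leave alone.
- tomato: Bystander: tomato, 73 mm wide, 69 mm high, origin at its underside. Leave alone.

How it is judged (in metres and radians):
On the way, in this order (a step that is already met when the one before it is completed fails the run):
1. the pan sits square and flush in the corner, with the lid still shut (x of pan in the frame of corner above -0.0685 m and y of pan in the frame of corner above -0.0885 m and angle between the x axis of pan and the x axis of grater, either way round below 0.035 rad and value of joint press_lid below 0.08 rad), for 0.2 s.
2. the lid is gripped and open at 60 degrees (value of joint press_lid between 0.925 and 1.169 rad and contact force between the fingers and press_lid above 1 N), for 0.2 s.
At the end, for the whole second after the job is handed in: The fingers hold the press lid still at 60 degrees from shut, within 7 degrees (0.925 to 1.169 rad), pressing on it with more than 1 N; the pan stands flat on the table in the corner, each of the two rims within 3.5 mm of the sheet it belongs to, square within 2 degrees (all of step 2 and velocity of joint press_lid between -0.05 and 0.05 rad/s and x of pan in the frame of corner above -0.0685 m and y of pan in the frame of corner above -0.0885 m and angle between the x axis of pan and the x axis of grater, either way round below 0.035 rad and height (world z) of pan below 0.004 m and angle between pan's own z axis and vertical below 0.03 rad and linear speed of pan below 0.01 m/s); the arm keeps its last pose, push and grip.
It fails at once if the pan is tipped or lifted off the table (angle between pan's own z axis and vertical above 0.2 rad or height (world z) of pan above 0.03 m).
It fails at once if a bystander (jar, pepper mill or tomato) is moved by more than 15 mm (distance of any of olives, mill, tomato from where it was at the start of the episode above 0.015 m).
It also fails if it takes over 64 s, if anything falls off the work surface, if the arm or the gripper's body presses on something with over 40 N, if the wrist force passes 120 N, or if a joint passes its speed limit or range.

## Working session

There is one attempt and no reset: what is moved stays moved. The work goes in short steps, Python scripts to look and compute and a shell command to move; the robot and the scene stay as the last step left them, time stands still between calls to the robot, and variables do not carry over. Pictures are saved under pics/ and viewed, at most 10 in all, crops included, and the job is handed in when it is done.

```bash
ls; mkdir -p pics; python3 - <<'E'
from workcell import env, vision
import cv2,numpy as np
for n in("scene","top"):
    cv2.imwrite(f"pics/{n}0.png",vision.grab_frame(n)); m=vision.camera_model(n); print(n,{k:np.round(v,3).tolist() if not isinstance(v,str) else v for k,v in m.items()})
s=env.state(); print(s["ee_pos"],s["ee_rot"],s["time_s"],s["gripper_width"])
E
```

```text
drive.py
pics
workcell.py
scene {'fx': 405.851, 'fy': 405.851, 'cx': 263.34, 'cy': 191.629, 'T': [[0.996, -0.044, 0.071, 745.215], [0.083, 0.617, -0.783, -1053.297], [-0.009, 0.786, 0.618, 972.21], [0.0, 0.0, 0.0, 1.0]]}
top {'fx': 402.6, 'fy': 402.6, 'cx': 250.534, 'cy': 187.705, 'T': [[0.009, 0.983, -0.184, 355.583], [-1.0, 0.008, -0.009, -43.688], [-0.007, 0.184, 0.983, 1549.031], [0.0, 0.0, 0.0, 1.0]]}
[221.52443598 530.10812718 213.19556801] [-1.79906577e+02 -8.76792489e-04  1.57320924e+02] 0.1 91.02507768009521
```

View pics/scene0.png

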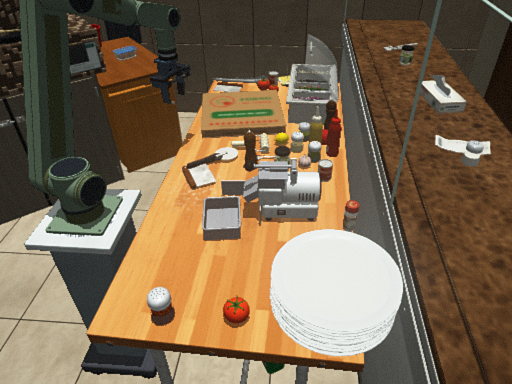

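View pics/top0.png

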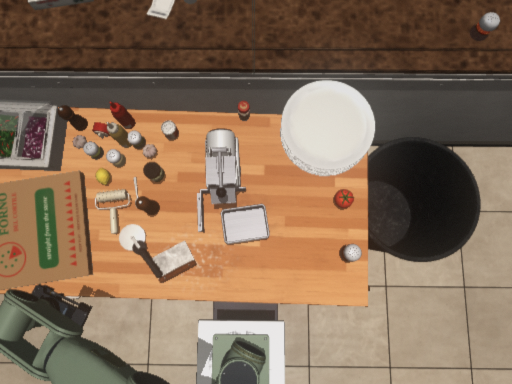

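The scene picture shows the grater at about (290,195) with the pan in front at (222,217). In the top picture the grater is at (222,165), the guide runs along (200,195)-(200,230), and the pan is at (245,224). The mill is at (148,205), the jar at about (153,171) and the tomato at (344,198). I'll enlarge both.

```bash
python3 - <<'E'
import cv2
a=cv2.imread("pics/top0.png")[115:255,130:290]; cv2.imwrite("pics/c1.png",cv2.resize(a,None,fx=5,fy=4.28*5/4.28*0.8,interpolation=2) if 0 else cv2.resize(a,(640,560),interpolation=2))
b=cv2.imread("pics/scene0.png")[145:250,190:335]; cv2.imwrite("pics/c2.png",cv2.resize(b,(725,525),interpolation=2))
E
```

```text
(no output)
```

View pics/c1.png

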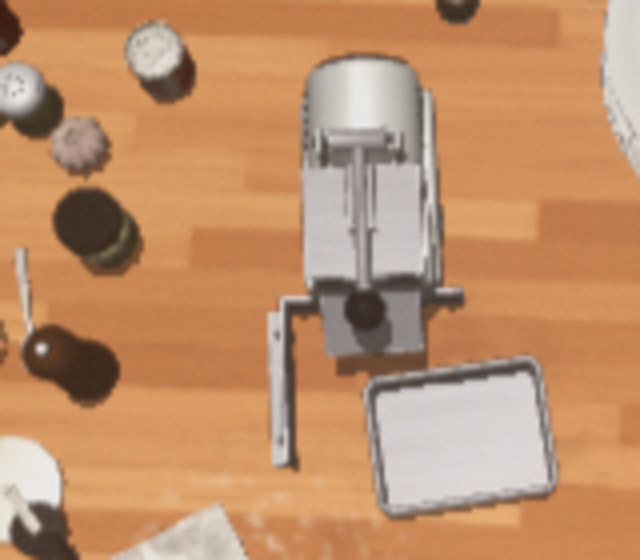

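View pics/c2.png

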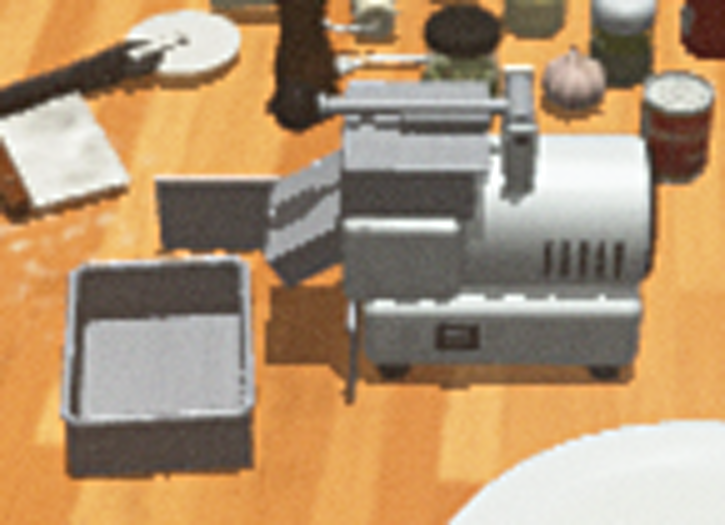

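c1 (crop at 4x from column 130, row 115) shows:
- the knob at (364,310)
- the chute's front edge from (323,357) to (424,353)
- the guide's top front end at about (286,466)
- pan rim corners at (367,380), (540,358), (556,490) and (390,516)

c2 shows the lever's knob end against the mill, at about (300,105).

```bash
cat > h.py <<'E'
import numpy as np,cv2
from workcell import env, vision
from scipy.spatial.transform import Rotation as R
def ray(n,uv,m=None):
    m=m or vision.camera_model(n); T=np.array(m["T"])
    d=T[:3,:3]@np.array([(uv[0]-m["cx"])/m["fx"],-(uv[1]-m["cy"])/m["fy"],-1]); return T[:3,3],d
def plane(n,uv,z,m=None):
    o,d=ray(n,uv,m); return o+d*(z-o[2])/d[2]
def pix(n,p):
    m=vision.camera_model(n);T=np.array(m["T"]);q=T[:3,:3].T@(np.array(p)-T[:3,3]);return np.array([m["cx"]-m["fx"]*q[0]/q[2],m["cy"]+m["fy"]*q[1]/q[2]])
E
python3 - <<'E'
from h import *
print({k:v for k,v in vision.camera_model("top").items() if k!="T"})
c=lambda u,v:(130+u/4-.375,115+v/4-.375)
for nm,u,v,z in [("knob",364,310,195),("chuteL",323,357,66),("chuteR",424,353,66),("guideend top",286,466,70),("guide end foot",294,464,0),("plateR top",463,297,70),("plateL",283,302,70),("mill",42,350,165),("jar",90,222,94)]:
    print(nm,plane("top",c(u,v),z).round(1))
# pan rim via mask: rotated rect of pan
img=cv2.imread("pics/top0.png")
P=np.array([plane("top",c(*q),53)[:2] for q in [(367,380),(540,358),(556,490),(390,516)]])
print(P.round(1),P.mean(0),[np.linalg.norm(P[i]-P[i-1]) for i in range(4)])
for a,b in [(0,1),(3,2),(3,0),(2,1)]:
    d=P[b]-P[a];print(np.degrees(np.arctan2(d[1],d[0])))
hsv=cv2.cvtColor(img,cv2.COLOR_BGR2HSV)
mk=(hsv[...,1]<70).astype(np.uint8)[200:250,215:275]
k,lab,st,_=cv2.connectedComponentsWithStats(mk); print(st)
i=1+np.argmax(st[1:,4]);cs,_=cv2.findContours((lab==i).astype(np.uint8),0,1)
r=cv2.minAreaRect(cs[0]);bx=cv2.boxPoints(r)+[215,200];print(r);Q=np.array([plane("top",b,53)[:2] for b in bx]);print(Q.round(1),Q.mean(0))
E
```

```text
{'fx': 402.60017746803777, 'fy': 402.60017746803777, 'cx': 250.53412952695393, 'cy': 187.7048213571885}
knob [593.5  70.6 195. ]
chuteL [571.4 118.6  66. ]
chuteR [575.9  24.6  66. ]
guideend top [469.6 149.3  70. ]
guide end foot [477.  150.8   0. ]
plateR top [628.5 -11.1  70. ]
plateL [622.4 157.   70. ]
mill [561.1 352.7 165. ]
jar [692.1 335.6  94. ]
[[551.9  78.2]
 [574.1 -83.6]
 [451.1 -98.8]
 [425.9  54.1]] [500.71646525 -12.52806716] [np.float64(128.3170881749205), np.float64(163.36025646900055), np.float64(123.9134341483651), np.float64(154.96940140543197)]
-82.2041535753908
-80.63775461451425
10.821228355977468
7.020679120639802
[[   0    0   60   50 1368]
 [   0    0   21    4   71]
 [   6    4   48   40 1561]]
((29.559993743896484, 23.420001983642578), (34.93107604980469, 45.39625930786133), 81.8698959350586)
[[ 552.9   84.8]
 [ 578.6  -83.4]
 [ 449.7 -102. ]
 [ 424.7   63.6]] [501.48411775  -9.26238038]
```

Fit: the grater origin is at about (627, 71.5) with yaw about 2.2°. The knob, chute, plate and guide end agree with that to about 4 mm. The pan is at about (501,-10), yaw about 9°. Plan: push it in +y with two fingers against the guide, then in +x to the plate.

The manual's scale: shifts go in shares of 400 mm and turns go in shares of 90 degrees. Converting my numbers, 8.14 degrees / 90 = 0.0904.

```bash
cat >> h.py <<'E'
G=np.array([627,71.5]);GY=2.2
def g2w(x,y): t=np.radians(GY);return G+np.array([[np.cos(t),-np.sin(t)],[np.sin(t),np.cos(t)]])@[x,y]
def w2g(p): t=np.radians(GY);return np.array([[np.cos(t),np.sin(t)],[-np.sin(t),np.cos(t)]])@(np.array(p)[:2]-G)
def delta(x,y,z):
    s=env.state();M=R.from_euler("xyz",s["ee_rot"],degrees=True)
    t=np.array([*g2w(x,y),z]);print("tool delta",M.inv().apply(t-s["ee_pos"]).round(1),"rpy",np.round(s["ee_rot"],1),"grater",w2g(s["ee_pos"]).round(1))
E
echo '{"motion": [[0,0,0,0,0,0.0904],[0,0,0,0,0,0.0904],[0,0,0,0,0,0.0904],[0,0,0,0,0,0.0904],[0,0,0,0,0,0.0904],[0,0,0,0,0,0.0904],[0,0,0,0,0,0.0904],[0,0,0,0,0,0.0904]]}' | python3 drive.py 60
python3 -c "
from h import *
delta(-129,-207,214)"
```

```text
time_s: 0.9
ee_pos: [221.5, 530.3, 213.4]
ee_rot: [-180.0, 0.1, 91.9]
force: [-0.3, 0.1, -0.8]
gripper_width: 60.2
gripper_force: 0.0
tool delta [-679.5  262.4   -0. ] rpy [-1.80e+02  1.00e-01  9.19e+01] grater [-387.6  474. ]
```

Converted, -42 mm / 400 = -0.105, 16 mm / 400 = 0.04.

```bash
echo '{"motion": [[-0.105,0.04,0,0,0,0],[-0.105,0.04,0,0,0,0],[-0.105,0.04,0,0,0,0],[-0.105,0.04,0,0,0,0],[-0.105,0.04,0,0,0,0],[-0.105,0.04,0,0,0,0],[-0.105,0.04,0,0,0,0],[-0.105,0.04,0,0,0,0]]}' | python3 drive.py
echo '{"motion": [[-0.105,0.04,0,0,0,0],[-0.105,0.04,0,0,0,0],[-0.105,0.04,0,0,0,0],[-0.105,0.04,0,0,0,0],[-0.105,0.04,0,0,0,0],[-0.105,0.04,0,0,0,0],[-0.105,0.04,0,0,0,0],[0,0,0,0,0,0]]}' | python3 drive.py
python3 -c "
from h import *
delta(-129,-207,25)"
```

```text
time_s: 1.7
ee_pos: [362.6, 197.9, 213.8]
ee_rot: [-180.0, 0.0, 92.2]
force: [1.4, 0.7, 0.4]
gripper_width: 60.0
gripper_force: 0.0
time_s: 2.5
ee_pos: [487.4, -94.1, 213.3]
ee_rot: [180.0, 0.1, 91.9]
force: [-0.3, 1.0, 0.4]
gripper_width: 60.4
gripper_force: 0.0
tool delta [-46.5  17.  188.4] rpy [1.80e+02 1.00e-01 9.19e+01] grater [-145.9 -160.1]
```

Converted, -46 mm / 400 = -0.115, 40 mm / 400 = 0.1.

```bash
echo '{"motion": [[-0.115,0.0425,0,0,0,0],[0,0,0.1,0,0,0],[0,0,0.1,0,0,0],[0,0,0.1,0,0,0],[0,0,0.1,0,0,0],[0,0,0.07,0,0,0],[0,0,0,0,0,0]]}' | python3 drive.py
python3 - <<'E'
from h import *
delta(-129,-101,25)
for n in("top","scene"):
    i=vision.grab_frame(n); c=np.r_[pix(n,[520,0,30])].astype(int); x,y=max(c[0]-70,0),c[1]-60
    print(n,x,y); globals()[n]=cv2.resize(i[y:y+115,x:x+140],(700,575),interpolation=2) 
cv2.imwrite("pics/d1.png",np.hstack([cv2.resize(top,(400,329)),cv2.resize(scene,(400,329))]))
E
```

```text
time_s: 3.2
ee_pos: [500.9, -133.4, 22.4]
ee_rot: [-179.5, -0.2, 92.2]
force: [-1.3, 0.7, -0.7]
gripper_width: 59.9
gripper_force: 0.0
tool delta [98.9  4.9 -2.3] rpy [-179.5   -0.2   92.2] grater [-133.9 -199.9]
top 172 158
scene 156 154
```

View pics/d1.png

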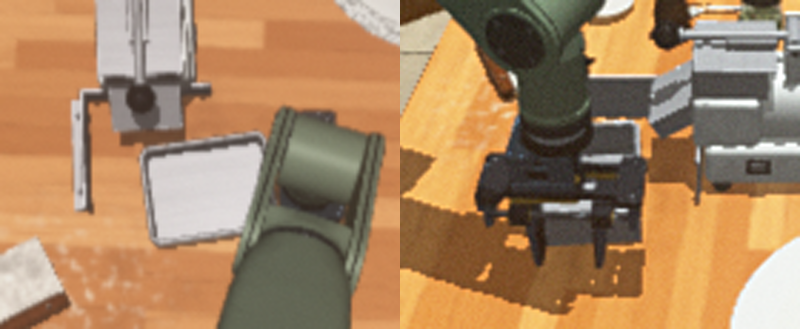

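The fingers stand just right of the pan (left half: pan at (205,190), fingers beyond its right edge). The guide is clear. Pushing +y.

Converted, 10 mm / 400 = 0.025, 8 mm / 400 = 0.02.

```bash
echo '{"motion": [[0.025,0.005,0,0,0,0],[0.025,0.005,0,0,0,0],[0.02,0,0,0,0,0],[0.02,0,0,0,0,0],[0.02,0,0,0,0,0],[0.02,0,0,0,0,0],[0.02,0,0,0,0,0],[0.02,0,0,0,0,0]]}' | python3 drive.py
echo '{"motion": [[0.015,0,0,0,0,0],[0.015,0,0,0,0,0],[0.01,0,0,0,0,0],[0,0,0,0,0,0],[0,0,0,0,0,0]]}' | python3 drive.py
python3 -c "
from h import *
delta(-129,-101,25)"
```

```text
time_s: 4.1
ee_pos: [506.4, -66.4, 26.1]
ee_rot: [179.9, 0.0, 92.2]
force: [-0.3, -3.7, 2.0]
gripper_width: 60.0
gripper_force: 1.9
time_s: 4.6
ee_pos: [504.6, -50.3, 25.5]
ee_rot: [-179.9, -0.1, 92.2]
force: [0.8, 0.9, 0.7]
gripper_width: 59.7
gripper_force: 0.0
tool delta [16.  -2.   0.5] rpy [-1.799e+02 -1.000e-01  9.220e+01] grater [-127. -117.]
```

Converted, 3 mm / 400 = 0.0075.

```bash
for i in 1 2; do :; done; echo '{"motion": [[0.0075,0,0,0,0,0],[0.0075,0,0,0,0,0],[0.0075,0,0,0,0,0],[0.0075,0,0,0,0,0]]}' | python3 drive.py; echo '{"motion": [[0.005,0,0,0,0,0],[0.005,0,0,0,0,0]]}' | python3 drive.py; python3 - <<'E'
from h import *
i=vision.grab_frame("top"); cv2.imwrite("pics/t2.png",i)
hsv=cv2.cvtColor(i,cv2.COLOR_BGR2HSV)
delta(-129,-101,25)
E
```

```text
time_s: 5.0
ee_pos: [504.6, -38.9, 25.7]
ee_rot: [-180.0, 0.0, 92.2]
force: [0.4, -10.0, -1.6]
gripper_width: 60.1
gripper_force: 5.0
time_s: 5.2
ee_pos: [505.9, -38.4, 26.2]
ee_rot: [179.9, 0.4, 92.5]
force: [1.7, -23.1, -2.3]
gripper_width: 60.2
gripper_force: 11.5
tool delta [ 4.3 -3.8  1.2] rpy [179.9   0.4  92.5] grater [-125.2 -105.3]
```

Guide contact: 23 N at TCP y = -38.4. Backing off, rising and moving round to the front with the tool turned 90°.

Converted, -40 mm / 400 = -0.1, -30 mm / 400 = -0.075.

```bash
echo '{"motion": [[-0.0125,0,0,0,0,0],[-0.05,0,0,0,0,0],[-0.025,0,-0.075,0,0,0],[0,0,-0.1,0,0,0],[0,-0.1,-0.05,0,0,0],[0,-0.1,0,0,0,0],[0,-0.1,0,0,0,0],[0,0,0,0,0,0]]}' | python3 drive.py 60
echo '{"motion": [[0,0,0,0,0,-0.0911],[0,0,0,0,0,-0.0911],[0,0,0,0,0,-0.0911],[0,0,0,0,0,-0.0911],[0,0,0,0,0,-0.0911],[0,0,0,0,0,-0.0911],[0,0,0,0,0,-0.0911],[0,0,0,0,0,-0.0911]]}' | python3 drive.py 80
echo '{"motion": [[0,0,0,0,0,-0.0911],[0,0,0,0,0,-0.0911],[0,0,0,0,0,-0.0911],[0,0,0,0,0,0]]}' | python3 drive.py
python3 - <<'E'
from h import *
delta(-240,0,25)
i=vision.grab_frame("top"); cv2.imwrite("pics/t3.png",i)
cv2.imwrite("pics/d2.png",cv2.resize(i[150:270,170:310],(700,600),interpolation=2))
E
```

```text
time_s: 6.05
ee_pos: [380.0, -73.3, 115.5]
ee_rot: [-179.7, -0.1, 92.1]
force: [1.1, -0.3, 0.1]
gripper_width: 60.3
gripper_force: 0.0
time_s: 6.85
ee_pos: [387.0, -74.1, 116.1]
ee_rot: [179.9, 0.0, 158.1]
force: [-0.1, -0.3, -0.3]
gripper_width: 80.1
gripper_force: 0.0
time_s: 7.25
ee_pos: [386.9, -74.2, 116.0]
ee_rot: [180.0, 0.0, -177.6]
force: [-0.8, 0.2, -0.0]
gripper_width: 79.8
gripper_force: 0.0
tool delta [ -5.9 136.3  91.1] rpy [ 180.     0.  -177.6] grater [-245.6 -136.4]
```

View pics/d2.png

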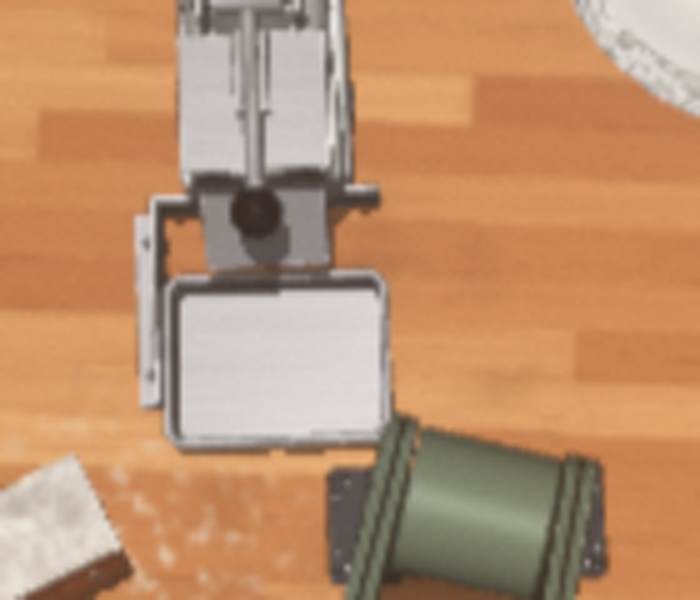

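The pan lies against the guide, nearly square: its rim spans columns 165-390 and rows 272-450, and the guide is at 135-165. Next I push it from the front.

```bash
echo '{"motion": [[0,0.1125,0,0,0,0],[0,0.1125,0,0,0,0],[0,0.1125,0,0,0,0],[0,0,0.1,0,0,0],[0,0,0.1,0,0,0],[0,0,0.0275,0,0,0],[0,0,0,0,0,0]]}' | python3 drive.py
python3 -c "
from h import *
delta(-150,0,25)"
```

```text
time_s: 8.0
ee_pos: [379.1, 60.6, 23.4]
ee_rot: [-180.0, -0.3, -177.7]
force: [0.4, -0.5, -0.7]
gripper_width: 79.7
gripper_force: 0.0
tool delta [-98.1   1.2  -2. ] rpy [-180.    -0.3 -177.7] grater [-248.1   -1.4]
```

Converted, -12 mm / 400 = -0.03, -8 mm / 400 = -0.02.

```bash
echo '{"motion": [[-0.03,0,0,0,0,0],[-0.03,0,0,0,0,0],[-0.02,0,0,0,0,0],[-0.02,0,0,0,0,0],[-0.02,0,0,0,0,0],[-0.02,0,0,0,0,0],[-0.02,0,0,0,0,0],[-0.02,0,0,0,0,0]]}' | python3 drive.py
echo '{"motion": [[-0.015,0,0,0,0,0],[-0.01,0,0,0,0,0],[-0.0075,0,0,0,0,0],[0,0,0,0,0,0]]}' | python3 drive.py
echo '{"motion": [[-0.0075,0,0,0,0,0],[-0.0075,0,0,0,0,0]]}' | python3 drive.py
python3 -c "
from h import *
delta(-150,0,25)"
```

```text
time_s: 8.8
ee_pos: [452.1, 63.3, 24.8]
ee_rot: [-180.0, -0.1, -177.6]
force: [-4.1, 0.1, 1.1]
gripper_width: 80.2
gripper_force: 1.7
time_s: 9.2
ee_pos: [466.1, 64.0, 24.9]
ee_rot: [180.0, 0.1, -177.6]
force: [0.3, 0.4, -0.3]
gripper_width: 80.0
gripper_force: 0.3
time_s: 9.4
ee_pos: [471.0, 64.1, 24.9]
ee_rot: [180.0, -0.0, -177.6]
force: [-2.0, -0.3, 0.6]
gripper_width: 79.9
gripper_force: 1.2
tool delta [-6.1  1.3 -0.1] rpy [ 180.    -0.  -177.6] grater [-156.1   -1.4]
```

Converted, -3 mm / 400 = -0.0075.

```bash
echo '{"motion": [[-0.0075,0,0,0,0,0],[-0.0075,0,0,0,0,0]]}' | python3 drive.py; echo '{"motion": [[-0.005,0,0,0,0,0],[-0.005,0,0,0,0,0]]}' | python3 drive.py;
```

```text
time_s: 9.6
ee_pos: [477.6, 64.4, 24.9]
ee_rot: [180.0, 0.0, -177.6]
force: [-3.6, -0.5, 0.6]
gripper_width: 79.8
gripper_force: 1.2
time_s: 9.8
ee_pos: [481.4, 64.6, 24.9]
ee_rot: [180.0, -0.0, -177.6]
force: [-3.2, -0.6, 0.6]
gripper_width: 80.0
gripper_force: 1.4
```

Converted, -2 mm / 400 = -0.005.

```bash
echo '{"motion": [[-0.005,0,0,0,0,0],[-0.005,0,0,0,0,0]]}' | python3 drive.py; echo '{"motion": [[-0.005,0,0,0,0,0],[-0.005,0,0,0,0,0]]}' | python3 drive.py;
```

```text
time_s: 10.0
ee_pos: [482.3, 64.5, 24.8]
ee_rot: [-180.0, -0.4, -177.6]
force: [-11.0, -0.5, 8.4]
gripper_width: 79.8
gripper_force: 5.8
time_s: 10.2
ee_pos: [482.3, 64.3, 24.4]
ee_rot: [-180.0, -0.9, -177.6]
force: [-18.9, -0.2, 14.4]
gripper_width: 79.9
gripper_force: 9.5
```

Converted, -40 mm / 400 = -0.1, -30 mm / 400 = -0.075.

```bash
echo '{"motion": [[0.015,0,0,0,0,0],[0.05,0,0,0,0,0],[0.05,0,-0.075,0,0,0],[0.075,0,-0.1,0,0,0],[0.075,0,-0.1,0,0,0],[0,0,0,0,0,0]]}' | python3 drive.py; python3 - <<'E'
from h import *
i=vision.grab_frame("top"); j=vision.grab_frame("scene");cv2.imwrite("pics/t4.png",i);cv2.imwrite("pics/s4.png",j)
cv2.imwrite("pics/d3.png",np.hstack([cv2.resize(i[175:245,185:255],(400,400),interpolation=2),cv2.resize(j[160:240,205:285],(400,400),interpolation=2)]))
E
```

```text
time_s: 10.8
ee_pos: [384.6, 60.8, 139.6]
ee_rot: [179.9, 0.6, -177.6]
force: [1.4, 0.2, -0.1]
gripper_width: 79.8
gripper_force: 0.0
```

View pics/d3.png

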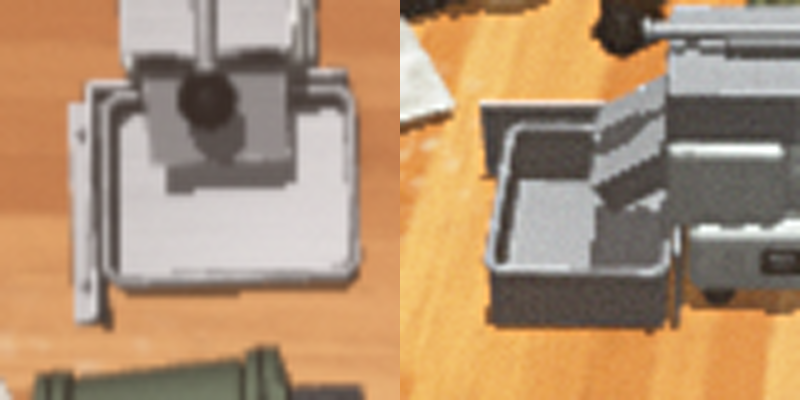

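The pan is seated in the corner in both views (top: rim columns 105-357, rows 85-288). There may be a few mm left at the guide (dark band at 88-104), so I'll give it one more push in +y and then check x.

Converted, -45 mm / 400 = -0.1125, 8.2 degrees / 90 = 0.0911.

```bash
echo '{"motion": [[0,-0.1125,0,0,0,0],[0,-0.1125,0,0,0,0],[0,-0.1125,0,0,0,0],[0,0,0,0,0,0.0911],[0,0,0,0,0,0.0911],[0,0,0,0,0,0.0911],[0,0,0,0,0,0.0911],[0,0,0,0,0,0.0911]]}' | python3 drive.py 56
echo '{"motion": [[0,0,0,0,0,0.0911],[0,0,0,0,0,0.0911],[0,0,0,0,0,0.0911],[0,0,0,0,0,0.0911],[0,0,0,0,0,0.0911],[0,0,0,0,0,0.0889],[0,0,0,0,0,0]]}' | python3 drive.py
python3 -c "
from h import *
delta(-90,-131,25)"
```

```text
time_s: 11.7
ee_pos: [390.0, -74.9, 133.4]
ee_rot: [-180.0, -0.1, 141.0]
force: [0.1, 1.0, 0.2]
gripper_width: 56.1
gripper_force: 0.0
time_s: 12.4
ee_pos: [389.8, -74.7, 133.6]
ee_rot: [-179.9, -0.0, 92.4]
force: [-0.0, -1.0, 0.9]
gripper_width: 55.7
gripper_force: 0.0
tool delta [  5.4 152.8 108.3] rpy [-179.9   -0.    92.4] grater [-242.6 -137. ]
```

Converted, 45 mm / 400 = 0.1125, 40 mm / 400 = 0.1.

```bash
echo '{"motion": [[0,0.1125,0,0,0,0],[0,0.1125,0,0,0,0],[0,0.1125,0,0,0,0],[0,0.045,0,0,0,0],[0,0,0.1,0,0,0],[0,0,0.1,0,0,0],[0,0,0.07,0,0,0],[0,0,0,0,0,0]]}' | python3 drive.py
echo '{"motion": [[0.02,0,0,0,0,0],[0.02,0,0,0,0,0],[0.0125,0,0,0,0,0],[0.01,0,0,0,0,0],[0.0075,0,0,0,0,0],[0,0,0,0,0,0]]}' | python3 drive.py
python3 -c "
from h import *
delta(-90,-101,25)"
```

```text
time_s: 13.2
ee_pos: [539.0, -67.6, 22.1]
ee_rot: [-179.4, -0.1, 92.6]
force: [-0.9, -0.1, 0.2]
gripper_width: 55.8
gripper_force: 0.0
time_s: 13.8
ee_pos: [540.9, -39.6, 27.5]
ee_rot: [179.9, 0.0, 92.4]
force: [-0.7, 0.0, 0.3]
gripper_width: 56.0
gripper_force: 0.0
tool delta [6.7 0.3 2.5] rpy [179.9   0.   92.4] grater [ -90.3 -107.7]
```

Converted, 2 mm / 400 = 0.005, 1 mm / 400 = 0.0025.

```bash
echo '{"motion": [[0.005,0,0,0,0,0],[0.0025,0,0,0,0,0]]}' | python3 drive.py; echo '{"motion": [[0.0025,0,0,0,0,0],[0.0025,0,0,0,0,0]]}' | python3 drive.py;echo '{"motion": [[0.0025,0,0,0,0,0],[0.0025,0,0,0,0,0]]}' | python3 drive.py; echo '{"motion": [[0.0025,0,0,0,0,0],[0.0025,0,0,0,0,0]]}' | python3 drive.py
```

```text
time_s: 14.0
ee_pos: [540.9, -37.5, 27.1]
ee_rot: [180.0, 0.0, 92.4]
force: [1.0, -3.8, 0.0]
gripper_width: 56.1
gripper_force: 1.5
time_s: 14.2
ee_pos: [541.2, -36.2, 27.2]
ee_rot: [179.9, 0.1, 92.4]
force: [0.8, -8.3, 0.4]
gripper_width: 56.0
gripper_force: 3.9
time_s: 14.4
ee_pos: [542.5, -35.4, 27.2]
ee_rot: [179.8, 0.2, 92.4]
force: [4.5, -13.2, -1.6]
gripper_width: 55.9
gripper_force: 6.5
time_s: 14.6
ee_pos: [543.2, -35.0, 27.4]
ee_rot: [179.7, 0.4, 92.4]
force: [3.4, -19.2, -1.9]
gripper_width: 56.2
gripper_force: 9.9
```

Firm against the guide (19 N at TCP y = -35). Now a light x check from the front.

Converted, -45 mm / 400 = -0.1125, -40 mm / 400 = -0.1.

```bash
echo '{"motion": [[-0.01,0,0,0,0,0],[-0.05,0,0,0,0,0],[-0.025,0,-0.075,0,0,0],[0,0,-0.1,0,0,0],[0,-0.1125,-0.1,0,0,0],[0,-0.1125,0,0,0,0],[0,-0.1125,0,0,0,0],[0,-0.075,0,0,0,0]]}' | python3 drive.py 
echo '{"motion": [[0,0,0,0,0,-0.0944],[0,0,0,0,0,-0.0944],[0,0,0,0,0,-0.0944],[0,0,0,0,0,-0.0944],[0,0,0,0,0,-0.0944],[0,0,0,0,0,-0.0944],[0,0,0,0,0,-0.0944],[0,0,0,0,0,-0.0944]]}' | python3 drive.py 80
echo '{"motion": [[0,0,0,0,0,-0.0944],[0,0,0,0,0,-0.0944],[0,0,0,0,0,-0.0556],[0,0,0,0,0,0]]}' | python3 drive.py
python3 -c "
from h import *
delta(-190,0,25)"
```

```text
time_s: 15.4
ee_pos: [381.0, -70.9, 129.9]
ee_rot: [-179.9, -0.1, 92.4]
force: [-0.0, -0.4, 0.9]
gripper_width: 55.8
gripper_force: 0.0
time_s: 16.2
ee_pos: [384.3, -71.2, 130.0]
ee_rot: [180.0, -0.0, 160.7]
force: [-0.3, -0.4, -0.3]
gripper_width: 80.1
gripper_force: 0.0
time_s: 16.6
ee_pos: [384.3, -71.3, 130.0]
ee_rot: [179.9, -0.0, -177.6]
force: [0.6, 0.6, -0.2]
gripper_width: 80.3
gripper_force: 0.0
tool delta [-58.4 133.1 105.1] rpy [ 179.9   -0.  -177.6] grater [-248.  -133.3]
```

Converted, 45 mm / 400 = 0.1125, 43 mm / 400 = 0.1075.

```bash
echo '{"motion": [[0,0.1125,0,0,0,0],[0,0.1125,0,0,0,0],[0,0.1075,0,0,0,0],[-0.05,0,0.1,0,0,0],[-0.05,0,0.1,0,0,0],[-0.045,0,0.0625,0,0,0],[0,0,0,0,0,0]]}' | python3 drive.py
echo '{"motion": [[-0.025,0,0,0,0,0],[-0.025,0,0,0,0,0],[-0.02,0,0,0,0,0],[-0.015,0,0,0,0,0],[0,0,0,0,0,0]]}' | python3 drive.py
echo '{"motion": [[-0.005,0,0,0,0,0],[-0.005,0,0,0,0,0]]}' | python3 drive.py
```

```text
time_s: 17.3
ee_pos: [436.7, 64.0, 22.5]
ee_rot: [-180.0, -0.3, -177.7]
force: [-0.6, -0.4, 0.2]
gripper_width: 79.9
gripper_force: 0.0
time_s: 17.8
ee_pos: [472.3, 65.2, 26.0]
ee_rot: [180.0, 0.1, -177.6]
force: [-1.1, 0.0, -0.1]
gripper_width: 79.8
gripper_force: 0.0
time_s: 18.0
ee_pos: [474.6, 65.3, 25.3]
ee_rot: [180.0, -0.0, -177.6]
force: [-0.8, -0.4, -0.3]
gripper_width: 79.9
gripper_force: 0.0
```

Converted, -2 mm / 400 = -0.005.

```bash
echo '{"motion": [[-0.005,0,0,0,0,0],[-0.005,0,0,0,0,0]]}' | python3 drive.py;echo '{"motion": [[-0.0025,0,0,0,0,0],[-0.0025,0,0,0,0,0]]}' | python3 drive.py;echo '{"motion": [[-0.0025,0,0,0,0,0],[-0.0025,0,0,0,0,0]]}' | python3 drive.py;echo '{"motion": [[-0.0025,0,0,0,0,0],[0,0,0,0,0,0]]}' | python3 drive.py
```

```text
time_s: 18.2
ee_pos: [478.9, 65.5, 25.1]
ee_rot: [180.0, -0.0, -177.6]
force: [0.6, 0.3, -1.0]
gripper_width: 79.9
gripper_force: 0.0
time_s: 18.4
ee_pos: [480.9, 65.6, 25.1]
ee_rot: [180.0, -0.0, -177.6]
force: [-0.4, -0.4, -0.2]
gripper_width: 80.2
gripper_force: 0.0
time_s: 18.6
ee_pos: [482.3, 65.6, 25.0]
ee_rot: [-180.0, -0.1, -177.6]
force: [-2.3, 0.0, 1.3]
gripper_width: 80.0
gripper_force: 1.2
time_s: 18.8
ee_pos: [482.4, 65.6, 25.0]
ee_rot: [-180.0, -0.2, -177.6]
force: [-4.4, 0.5, 2.5]
gripper_width: 79.6
gripper_force: 2.5
```

The pan is flush on both sheets. Now the knob: retreat, rise, and measure it in both cameras.

Converted, -50 mm / 400 = -0.125, -40 mm / 400 = -0.1.

```bash
echo '{"motion": [[0.0075,0,0,0,0,0],[0.05,0,0,0,0,0],[0.075,0,-0.075,0,0,0],[0.075,0,-0.125,0,0,0],[0.025,0,-0.125,0,0,0],[0,0,-0.125,0,0,0],[0,0,-0.1,0,0,0],[0,0,0,0,0,0]]}' | python3 drive.py 70
python3 - <<'E'
from h import *
delta(-35,0,240)
t=vision.grab_frame("top");s=vision.grab_frame("scene")
cv2.imwrite("pics/t5.png",t);cv2.imwrite("pics/s5.png",s)
rays=[]
for n,i in(("top",t),("scene",s)):
    c=pix(n,[593,70,195]).astype(int);x,y=c-12
    g=cv2.cvtColor(i,6)[y:y+24,x:x+24];m=(g<55).astype(np.uint8)
    k,l,st,ce=cv2.connectedComponentsWithStats(m);print(n,c,st[1:].tolist(),(ce[1:]+[x,y]).round(1).tolist())
a=t[170:220,195:245];c=pix("scene",[593,70,195]).astype(int);b=s[c[1]-25:c[1]+25,c[0]-25:c[0]+25]
cv2.imwrite("pics/d4.png",np.hstack([cv2.resize(q,(400,400),interpolation=0) for q in(a,b)]));print(c-25)
E
```

```text
time_s: 19.6
ee_pos: [399.7, 62.4, 243.0]
ee_rot: [179.9, 0.9, -177.6]
force: [1.1, 0.6, 0.6]
gripper_width: 70.3
gripper_force: 0.0
tool delta [-192.4   -0.3    6. ] rpy [ 179.9    0.9 -177.6] grater [-227.5   -0.3]
top [220 192] [[9, 8, 9, 9, 59]] [[220.8, 192.3]]
scene [248 165] [[8, 0, 13, 18, 153]] [[249.8, 160.8]]
[223 140]
```

View pics/d4.png

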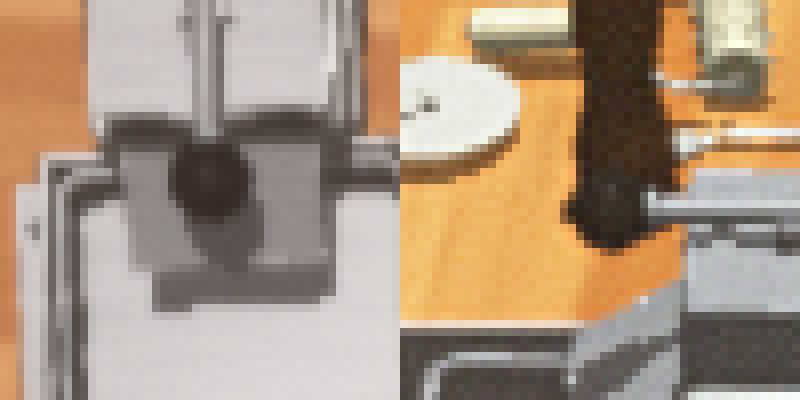

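Top shows the ball centred at (211,180) in the crop; scene shows it at (607,210), in front of the mill.

```bash
python3 - <<'E'
from h import *
a=ray("top",(220.9,192.1));b=ray("scene",(248.4,165.7))
A=np.c_[a[1],-b[1]];t=np.linalg.lstsq(A,b[0]-a[0],rcond=None)[0];p,q=a[0]+t[0]*a[1],b[0]+t[1]*b[1];print(p,q,w2g(p), plane("top",(220.9,192.1),195))
E
```

```text
[593.64304953  69.68397304 194.44697431] [593.20963323  69.56567529 194.3609031 ] [-33.40207691  -0.53418815] [593.54585864  69.63768752 195.        ]
```

Converted, -45 mm / 400 = -0.1125, -14 mm / 400 = -0.035.

```bash
echo '{"motion": [[-0.1125,0,0,0,0,0],[-0.1125,-0.0025,0,0,0,0],[-0.1125,0,0,0,0,0],[-0.1125,0,0,0,0,0],[-0.035,0,0,0,0,0],[0,0,0,0,0,0],[0,0,0,0,0,0]]}' | python3 drive.py 70
python3 -c "
from h import *
s=env.state();print(R.from_euler('xyz',s['ee_rot'],degrees=True).inv().apply(np.array([593.5,69,180])-s['ee_pos']))"
```

```text
time_s: 20.4
ee_pos: [588.1, 68.9, 235.0]
ee_rot: [-180.0, -0.2, -177.6]
force: [0.1, -0.5, 0.4]
gripper_width: 70.2
gripper_force: 0.0
[-5.63760488 -0.15215052 54.93119163]
```

Converted, 20 mm / 400 = 0.05, 15 mm / 400 = 0.0375.

```bash
echo '{"motion": [[-0.0125,0,0.0375,0,0,0],[0,0,0.05,0,0,0],[0,0,0.05,0,0,0],[0,0,0,0,0,0],[0,0,0,0,0,0]]}' | python3 drive.py 70
echo '{"motion": [[0,0,0,0,0,0],[0,0,0,0,0,0],[0,0,0,0,0,0],[0,0,0,0,0,0],[0,0,0,0,0,0],[0,0,0,0,0,0],[0,0,0,0,0,0],[0,0,0,0,0,0]]}' | python3 drive.py 10 25
```

```text
time_s: 20.9
ee_pos: [593.6, 69.3, 181.9]
ee_rot: [180.0, -0.0, -177.6]
force: [-0.2, -0.8, 0.6]
gripper_width: 70.1
gripper_force: 0.0
time_s: 21.7
ee_pos: [594.5, 69.4, 182.3]
ee_rot: [180.0, 0.0, -177.6]
force: [-0.4, 0.7, 2.6]
gripper_width: 34.2
gripper_force: 25.0
```

Gripped at 34.2 mm, 25 N. Lifting along the 150 mm arc.

Converted, -13.1 mm / 400 = -0.0328, -12.8 mm / 400 = -0.032.

```bash
echo '{"motion": [[-0.0015,0,-0.0328,0,0,0],[-0.0043,0,-0.0325,0,0,0],[-0.007,0,-0.032,0,0,0],[-0.0098,0,-0.0313,0,0,0],[0,0,0,0,0,0]]}' | python3 drive.py 10 25
```

```text
time_s: 22.2
ee_pos: [603.7, 70.0, 235.1]
ee_rot: [180.0, 0.1, -177.6]
force: [0.7, 1.6, -2.2]
gripper_width: 34.3
gripper_force: 25.0
```

```bash
echo '{"motion": [[-0.0125,0,-0.0303,0,0,0],[-0.015,0,-0.029,0,0,0],[-0.0175,0,-0.0275,0,0,0],[-0.02,0,-0.026,0,0,0],[0,0,0,0,0,0]]}' | python3 drive.py 10 25; echo '{"motion": [[-0.022,0,-0.0243,0,0,0],[-0.0243,0,-0.022,0,0,0],[-0.026,0,-0.02,0,0,0],[-0.0275,0,-0.0175,0,0,0],[0,0,0,0,0,0],[0,0,0,0,0,0],[0,0,0,0,0,0]]}' | python3 drive.py 10 25
python3 - <<'E'
from h import *
i=vision.grab_frame("top"); j=vision.grab_frame("scene")
cv2.imwrite("pics/d5.png",np.hstack([cv2.resize(i[140:260,165:285],(400,400),interpolation=2),cv2.resize(j[100:240,200:340],(400,400),interpolation=2)]))
E
```

```text
time_s: 22.7
ee_pos: [629.3, 71.6, 279.1]
ee_rot: [179.9, -0.0, -177.6]
force: [-1.8, 3.2, -1.4]
gripper_width: 34.5
gripper_force: 25.0
time_s: 23.4
ee_pos: [667.8, 74.1, 311.5]
ee_rot: [179.8, -0.2, -177.5]
force: [-3.3, 5.0, 0.4]
gripper_width: 35.0
gripper_force: 25.0
```

View pics/d5.png

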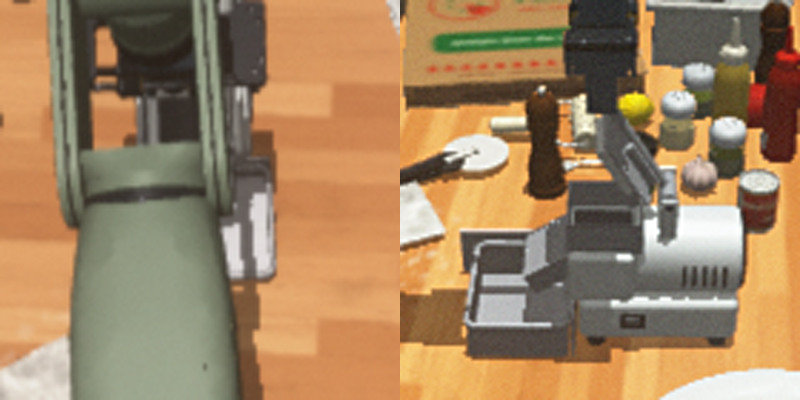

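The lid is raised and held. TCP rise of 129 mm and travel of 73 mm both give about 59.4°. The pan is still in its corner and the mill is upright. Letting it settle, then handing in.

```bash
echo '{"motion": [[0,0,0,0,0,0],[0,0,0,0,0,0],[0,0,0,0,0,0],[0,0,0,0,0,0],[0,0,0,0,0,0]]}' | python3 drive.py 10 25; python3 -c "
from h import *
print(env.job_done())"
```

```text
time_s: 24.0
ee_pos: [667.8, 74.1, 311.5]
ee_rot: [179.8, -0.2, -177.5]
force: [-2.4, 5.1, 1.7]
gripper_width: 34.8
gripper_force: 25.0
the job is handed in; nothing more can be done
None
```

The job is handed in, but no verdict came back: by contact force and camera the pan sits flush in its corner, and the arm is holding the lid by its knob at about 59° (25 N grip) with the bystanders untouched.

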